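# Unlatch and slide open a terminal box cover

## Robot

A 6-joint arm with a two-finger parallel gripper is mounted at the origin on the work surface. World frame = base frame: x ahead of the robot, y to its left, z up, the work surface at z = 0. Lengths are in m, angles in rad, forces in N, time in s.
With the tool pointing down it reaches from about 0.375 to 0.975 m from the base axis. Payload 3.8 kg.
Tool frame: the origin (TCP) lies on the centre line of the jaws, within the pads' length; the fingertips stand 8 mm ahead of it and the grasp point (between the pads) lies 11 mm behind it; z points along the fingers, y is the direction in which the jaws open and shut (so a half turn about z gives the same grasp; the last joint's range is limited). The gripper opens to 85 mm and grips with 20 to 120 N. Pads are 22 mm wide; open, the fingers measure 114 mm over their backs; the gripper's body (76 mm by 85 mm) begins 54 mm behind the grasp point. The pads swing forward as they close: fully open they stand 13 mm farther back than shut.
Start: joints at [-1.202, 0.264, 1.604, -0, 1.274, -0.037], TCP at [0.266, -0.62, 0.239] pointing down, gripper open.
Joint ranges: [-2.63, 2.63], [-0.94, 2.18], [0.31, 2.57], [-1.31, 4.45], [0, 2.66], [-2.55, 2.55]. Speed limits (rad/s): [2.57, 2.57, 3.14, 3.14, 3.14, 3.14].

## Interface

Orientations are given as a rotation vector (axis times angle).
In Python, from workcell import bot gives the robot as it stands.
- The arm moves only by the tool arm_command, never from a script. Its arguments are lists of equal length, an entry for each row: "slide": the shift along the tool's x, y, z in m, a list of three; "angular": the turn, a rotation vector about the tool's x, y, z in degrees, a list of three; "hand": the finger opening in m, from 0 to 0.0854. A call has exactly 8 rows; each row shifts and turns the pose as measured when the row begins, along the tool's axes as they then stand; what a row does not reach is not made up. A row lasts 1/10 s, in which the tool goes at most 50 mm and 8.59 degrees, less where a joint would pass 70% of its speed; a pose out of reach is approached as far as the arm can. A call is refused whole if a number of a shift passes 0.05 or a number of a turn 8.59, either way. A call with a gripper value outside its range is refused whole. The fingers move at their own pace and stop on an object; "squeeze" is the grip in N (left out, the last holds). Time passes only in rows, so rows that do not move let the fingers close, or fill a call up. It gives the time, the measured TCP pose, the force and the opening at its end, in the units of the state.
- bot.read_state(): the state, without advancing time (a new reading comes with each control period).
- bot.read_camera(name): name is "side" or "top" or "wrist"; returns the picture (384x512x3 uint8, red, green, blue); there is no depth.
- bot.get_calibration(name): a dict with "fx", "fy", "cx", "cy" (pixels), "k1" (the pictures are not rectified: a ray, as slopes to the right and down, at radius r is drawn at 1 + k1 r^2 times it, then the intrinsics apply), "R" (3x3) and "t" (3): a world point X has camera coordinates R X + t. Camera axes: x right, y down, z forward; pixel columns grow to the right and rows downward; lengths in m; the calibration is good to about 2 mm. A picture is of the moment at which its call begins: read the wrist's pose just before it. get_calibration takes no time and is no camera call; for the wrist camera it gives the pose at the moment of the call.
- bot.finish_job(): hands the job in, once; it reports no verdict.
The state is a dict: "time": time; "q": joint angles; "joint_vel": joint speeds; "joint_torque": joint torques, N m; "tool_pos": TCP position; "tcp_rot": TCP orientation; "wrist_force": force on the tool from outside, world axes, zero at the start; "torque": the same for the moment, N m; "width": opening from 0.0 (shut) to 1.0 (fully open).
Only numpy, scipy, OpenCV 4.12 (cv2) and the standard library are available. Lean on these libraries where they do the work, as an engineer would, in place of code of your own. Each camera call takes 0.05 s, during which the arm holds its last target.

## Task

Open the terminal box on the bench: press its snap tab all the way in, then push the released cover along its channel until the terminal well is completely uncovered, and leave the cover lying flat on the box. Only press and push with the fingers: do not lift the cover, and leave everything else on the bench where it is.

Things in the scene. Friction and masses are not known exactly. Their poses are not given: they have to be found in the camera images.
- box: Grey terminal box fixed to the bench at some yaw, 230 (x) x 94 (y) x 58 mm high. Origin: centre of its underside, on the bench; z up; +x is the direction in which the cover slides open. Level deck 45 mm above the bench. Fences along both sides (|y| = 37 to 47 mm) and 8 mm end walls rise 10 mm above the deck.
- well (a point): Centre of the mouth of the terminal well, at deck height, 60 mm to the -x side of the box's origin: a pocket 80 (x) x 50 (y) mm with brass screw terminals, under the closed cover. Over this seat only (box x from -115 to -17 mm), lips on the fences reach in to |y| = 29 mm and hold the cover down; their top is 13 mm above the deck.
- landing (a point): Point on the box's bare deck, at deck height, 45 mm to the +x side of the box's origin. The bare deck reaches from box x = -20 to 107 mm, with the snap tab in it, and takes the opened cover; a cover whose origin is here leaves the well completely uncovered with 20 mm to spare.
- cover: Loose pale plastic cover, about 140 g: a plate 90 (x) x 70 (y) mm on two 3 mm runners; plate top 8 mm above the deck. Origin: centre of its underside, on the deck; axes as the box's. Closed, origin at box x = -60 mm, front edge against the snap tab, 2 mm play. The well is completely uncovered when the origin is at box x = +25 mm or more; the end wall stops it at +62. Slides easily.
- cover_ridge (a point): Centre of the top of the push ridge across the cover: 10 mm thick (x), 40 mm wide (y), 18 mm tall above the plate (its top 26 mm above the deck, 71 mm above the bench); centred 10 mm to the -x side of the cover's origin, so that 30 mm of flat plate lies behind it.
- tab_top (a point): Centre of the top of the snap tab, a pale push pad 40 x 40 mm with three faint ribs, just ahead (+x) of the closed cover, centred 7 mm to the +x side of the box's origin. Released, its top is 9.5 mm above the deck (54.5 mm above the bench) and blocks the cover's front edge; all the way in it is 0.5 mm above the deck and the cover passes over it.
- tab (a joint): Travel of the snap tab straight down, in m: 0 released (up to 0.001 at the start), 0.009 all the way in. It takes about 7 N to move and stays where it is pushed; it has no spring.
- screwdriver: Loose screwdriver, 170 mm, lying beside the box. Bystander.
- jar: Loose small amber jar, 44 mm wide, 62 mm tall, beside the box. Origin under its centre. Bystander.
- offcut: Loose upright offcut of aluminium profile, 40 x 40 x 70 mm tall, beside the box. Origin under its centre. Bystander.
- collar: Loose steel collar, 36 mm wide, 16 mm tall, beside the box. Bystander.
- tray: Loose black tray, 100 x 70 x 35 mm tall, to the right on the bench. Bystander.
- can: Loose aluminium can, 52 mm wide, 110 mm tall, to the left on the bench. Bystander.
- screwbox: Loose plain grey box with a screwed-down lid, 124 x 94 x 64 mm tall, without a tab, to the right on the bench. Bystander.
Mind the look-alikes: they are no part of the job. There is more than one size of the cover; the one meant has the size given above.

How it is judged:
On the way, in this order (a step that is already met when the one before it is completed fails the run):
1. the snap tab is pressed in while the cover is still closed (value of joint tab above 0.0075 m and x of cover in the frame of box below -0.05 m), for 0.1 s.
2. the cover is pushed clear of the terminal well (x of cover in the frame of box above 0.022 m), for 0.1 s.
At the end, for the whole second after the job is handed in: The cover lies flat (within 0.08 rad, 4 mm in height) and at rest on the box's bare deck, between the fences (12 mm), its origin 22 mm or more to the +x side of the box's origin, so that the well is uncovered (x of cover in the frame of box between 0.022 and 0.07 m and y of cover in the frame of box between -0.012 and 0.012 m and z of cover in the frame of box between 0.041 and 0.049 m and angle between cover's own z axis and vertical below 0.08 rad and linear speed of cover below 0.01 m/s); the robot touches nothing.
It fails at once if the cover is lifted (more than 12 mm above the deck) or tipped (more than 0.35 rad) (z of cover in the frame of box above 0.057 m or angle between cover's own z axis and vertical above 0.35 rad).
It fails at once if a bystander is moved by more than 20 mm (distance of any of screwdriver, jar, offcut, collar, tray, can, screwbox from where it was at the start of the episode above 0.02 m).
It also fails if it takes over 35 s, if anything falls off the work surface, if the arm or the gripper's body presses on something with over 40 N, if the wrist force passes 120 N, or if a joint passes its speed limit or range.

## Working session

There is one attempt and no reset: what is moved stays moved. The work goes in short steps, Python scripts to look and compute and a tool call to move; the robot and the scene stay as the last step left them, time stands still between calls to the robot, and variables do not carry over. Pictures are saved under pics/ and viewed, and the job is handed in when it is done.

Besides the shell and the picture viewer there is one more tool, called after "Request:" by a JSON object that holds its "method" and its "body". arm_command: Moves the arm, as the interface text tells. Its arguments: {"type":"object","properties":{"slide":{"type":"array","items":{"type":"array","items":{"type":"number"}}},"angular":{"type":"array","items":{"type":"array","items":{"type":"number"}}},"hand":{"type":"array","items":{"type":"number"}},"squeeze":{"type":"number"}},"required":["slide","angular","hand"]}

```bash
mkdir -p pics; ls; python3 - <<'E'
from workcell import bot
import cv2
s=bot.read_state(); print(s)
for n in ("top","side"):
    c=bot.get_calibration(n); print(n,c)
    im=bot.read_camera(n); cv2.imwrite(f"pics/{n}0.png",im[:,:,::-1])
E
```

```text
pics
{'time': 0.0, 'q': array([-1.20191743e+00,  2.64749778e-01,  1.60542382e+00, -1.24874548e-05,
        1.27367853e+00, -3.68918564e-02]), 'joint_vel': array([-0.0005978 , -0.00119357, -0.00140896,  0.00042302, -0.00156361,
        0.00024588]), 'joint_torque': array([-5.84124737e-04, -5.15119207e+01, -3.67315149e+01, -7.74624951e-07,
        1.30514754e-02,  6.84190326e-06]), 'tool_pos': array([ 0.26617657, -0.61950667,  0.23793737]), 'tcp_rot': array([-3.07497428e+00, -6.32576503e-01,  6.04499213e-04]), 'wrist_force': array([-0.52995227, -0.4597278 ,  0.73699477]), 'torque': array([-0.05313489,  0.02762751,  0.00352444]), 'width': 0.9963415759810388}
top {'fx': 475.0397566101956, 'fy': 475.0397566101956, 'cx': 255.22253496511075, 'cy': 187.09673100370446, 'k1': 0.008253502551767282, 'R': array([[-0.02459877, -0.99935901, -0.02600921],
       [-0.99002405,  0.02796306, -0.13809577],
       [ 0.13873455,  0.02235276, -0.99007731]]), 't': array([0.01561967, 0.5395826 , 1.34877569])}
side {'fx': 480.3918809394078, 'fy': 480.3918809394078, 'cx': 257.76975202623623, 'cy': 191.45902850085253, 'k1': -0.18760477301633666, 'R': array([[-0.90606198, -0.42287098,  0.01522551],
       [-0.33947947,  0.70496252, -0.62272107],
       [ 0.25259725, -0.56939263, -0.78229576]]), 't': array([0.48413738, 0.23618346, 1.28597917])}
```

View pics/top0.png

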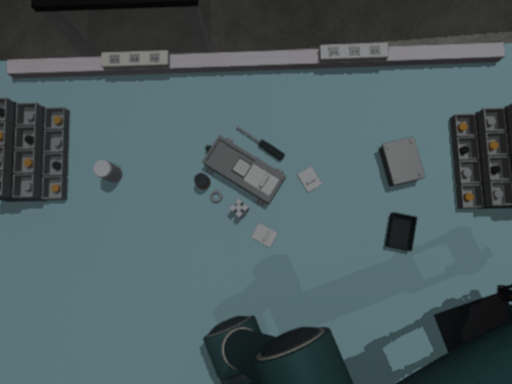

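View pics/side0.png

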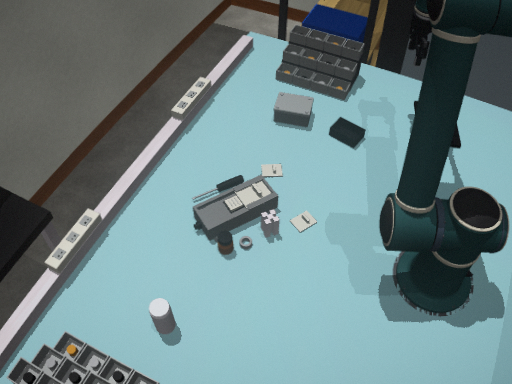

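The top view shows the box around (245,170). The closed cover is at its lower-right end and the tab is near (242,168), so +x opens to the upper left. I'll zoom in next.

```bash
python3 - <<'E'
import cv2
a=cv2.imread("pics/top0.png")[125:245,190:330]; cv2.imwrite("pics/topz.png",cv2.resize(a,None,fx=5,fy=5,interpolation=cv2.INTER_CUBIC))
a=cv2.imread("pics/side0.png")[160:260,180:320]; cv2.imwrite("pics/sidez.png",cv2.resize(a,None,fx=5.5,fy=5.5,interpolation=cv2.INTER_CUBIC))
E
```

```text
(no output)
```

View pics/topz.png

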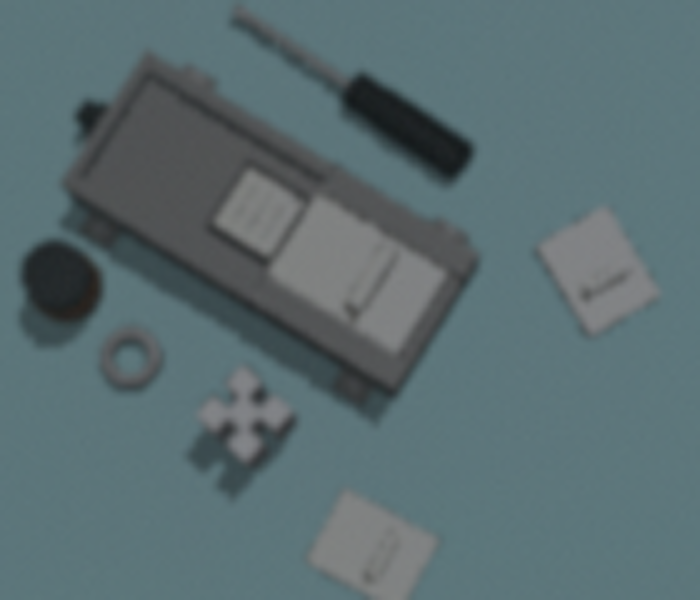

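View pics/sidez.png

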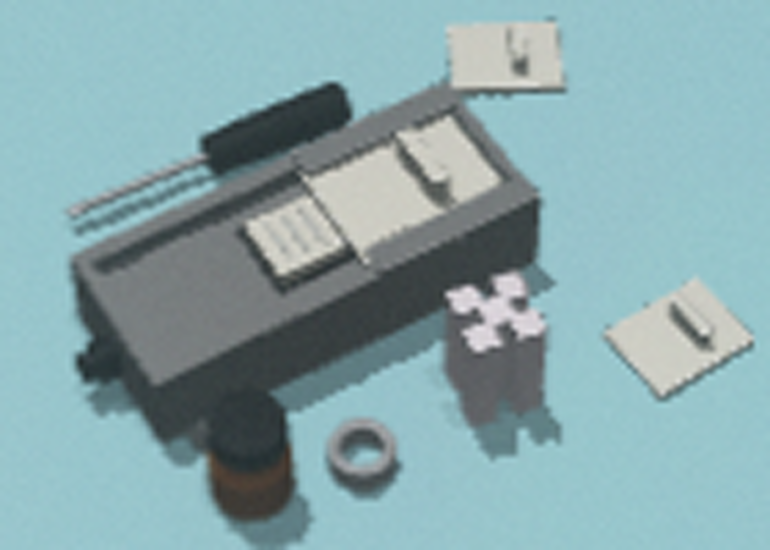

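```bash
cat > h.py <<'E'
import numpy as np, cv2
from workcell import bot
def ray(c,uv):
    K=np.array([[c['fx'],0,c['cx']],[0,c['fy'],c['cy']],[0,0,1]])
    d=np.array([c['k1'],0,0,0,0.])
    p=cv2.undistortPoints(np.array([[uv]],float),K,d)[0,0]
    R=np.array(c['R']);t=np.array(c['t'])
    return -R.T@t, R.T@np.array([p[0],p[1],1])
def onz(c,uv,z):
    o,d=ray(c,uv); return o+d*(z-o[2])/d[2]
def proj(c,X):
    K=np.array([[c['fx'],0,c['cx']],[0,c['fy'],c['cy']],[0,0,1]])
    R=np.array(c['R']);t=np.array(c['t'])
    return cv2.projectPoints(np.array(X,float).reshape(-1,1,3),cv2.Rodrigues(R)[0],t,K,np.array([c['k1'],0,0,0,0.]))[0][:,0]
E
python3 - <<'E'
from h import *
c=bot.get_calibration("top")
f=lambda p:((p[0]+.5)/5-.5+190,(p[1]+.5)/5-.5+125)
P={}
for n,p,z in [("A",(150,55),.055),("B",(68,187),.055),("C",(395,390),.058),("D",(478,262),.058),("tab",(260,212),.0545)]:
    P[n]=onz(c,f(p),z);print(n,P[n].round(4))
print("centre",(P["A"]+P["B"]+P["C"]+P["D"])/4)
for a,b in ("AB","BC","DA","CD"):
    d=P[b]-P[a];print(a,b,np.hypot(*d[:2]),np.degrees(np.arctan2(d[1],d[0])))
c=bot.get_calibration("side")
g=lambda p:((p[0]+.5)/5.5-.5+180,(p[1]+.5)/5.5-.5+160)
for n,p,z in [("tab",(295,240),.0545),("B",(155,385),.055),("A",(73,260),.055),("D?",(440,90),.058),("C",(540,195),.058)]:
    print(n,onz(c,g(p),z).round(4))
E
```

```text
A [0.6927 0.1016 0.055 ]
B [0.6154 0.1506 0.055 ]
C [ 0.4911 -0.0363  0.058 ]
D [ 0.5639 -0.0861  0.058 ]
tab [0.5974 0.0391 0.0545]
centre [0.59076643 0.03246413 0.0565    ]
A B 0.09149488238195333 147.65198680737618
B C 0.22440217869528636 -123.62966732903838
D A 0.22770549327226114 55.54223501813203
C D 0.08818969303127938 -34.43078867033441
tab [0.5912 0.0453 0.0545]
B [0.613  0.1566 0.055 ]
A [0.6883 0.1069 0.055 ]
D? [ 0.5652 -0.077   0.058 ]
C [ 0.4877 -0.0343  0.058 ]
```

```bash
cat >> h.py <<'E'
YAW=np.radians(56.0); C=np.array([0.5895,0.035])
def plan(target,yaw=None,rows=8):
    s=bot.read_state(); R=cv2.Rodrigues(np.array(s['tcp_rot']))[0]
    print("t",s['time'],"tcp",s['tool_pos'].round(4),"q",s['q'].round(2),"F",s['wrist_force'].round(2),"w",round(s['width'],3))
    yaw=YAW if yaw is None else yaw
    X=np.array([np.cos(yaw),np.sin(yaw),0]);Z=np.array([0,0,-1.]);Y=np.cross(Z,X)
    best=None
    for sg in (1,-1):
        T=np.stack([sg*X,sg*Y,Z],1)
        rv=np.degrees(cv2.Rodrigues(R.T@T)[0][:,0])
        print(sg,"turn(tool deg)",rv.round(2))
    print("tool axes x",R[:,0].round(3),"y",R[:,1].round(3),"z",R[:,2].round(3))
    print("shift tool",(R.T@(np.array(target)-s['tool_pos'])).round(4))
def box(x,y,z):
    c,s_=np.cos(YAW),np.sin(YAW); return np.array([C[0]+c*x-s_*y,C[1]+s_*x+c*y,z])
def inbox(p):
    c,s_=np.cos(YAW),np.sin(YAW); d=np.array(p)[:2]-C; return np.array([c*d[0]+s_*d[1],-s_*d[0]+c*d[1],p[2]])
E
python3 - <<'E'
from h import *
plan(box(0,0,.25))
c=bot.get_calibration("wrist");print(c); R=cv2.Rodrigues(np.array(bot.read_state()['tcp_rot']))[0]
print(R.T@(-c['R'].T@c['t']-bot.read_state()['tool_pos']), R.T@c['R'].T)
E
```

```text
t 0.1 tcp [ 0.2663 -0.6196  0.2381] q [-1.2   0.26  1.61 -0.    1.27 -0.04] F [-0.54  0.04  0.62] w 0.998
1 turn(tool deg) [ -0.11  -0.04 -32.75]
-1 turn(tool deg) [-5.0000e-02  1.5000e-01  1.4725e+02]
tool axes x [0.919 0.395 0.   ] y [ 0.395 -0.919 -0.002] z [-0.001  0.002 -1.   ]
shift tool [ 0.5554 -0.4738 -0.0109]
{'fx': 278.5580781165867, 'fy': 278.5580781165867, 'cx': 250.93460270338713, 'cy': 192.4353572575527, 'k1': -0.05217398396797309, 'R': array([[ 0.39526767, -0.91856363, -0.00207845],
       [-0.88529321, -0.38155259,  0.26584496],
       [-0.24498855, -0.10323988, -0.96401356]]), 't': array([-0.67420166, -0.03464388,  0.37999003])}
[ 0.06795182  0.00032323 -0.13604623] [[ 5.09130047e-04 -9.63999282e-01 -2.65904355e-01]
 [ 9.99999870e-01  5.00091358e-04  1.01699239e-04]
 [ 3.49384766e-05 -2.65904372e-01  9.63999411e-01]]
```

Request:
{"method": "arm_command", "body": {"slide": [[0.037,-0.032,-0.001],[0.037,-0.032,-0.001],[0.037,-0.032,-0.001],[0.037,-0.032,-0.001],[0.037,-0.032,-0.001],[0.037,-0.032,-0.001],[0.037,-0.032,-0.001],[0.037,-0.032,-0.001]], "angular": [[0,0,0],[0,0,0],[0,0,0],[0,0,0],[0,0,0],[0,0,0],[0,0,0],[0,0,0]], "hand": [0,0,0,0,0,0,0,0], "squeeze": 40}}

```text
time: 0.9
tool_pos: [0.437, -0.2627, 0.2407]
tcp_rot: [-3.073, -0.613, 0.006]
wrist_force: [1.3, 0.4, 0.8]
width: 0.0
```

```bash
python3 -c "
from h import *
plan(box(0,0,.25))"
```

```text
t 0.9 tcp [ 0.437  -0.2627  0.2407] q [-0.59 -0.05  1.94  0.    1.25  0.58] F [1.3  0.44 0.81] w 0.0
1 turn(tool deg) [-4.900e-01 -1.000e-02 -3.343e+01]
-1 turn(tool deg) [-2.0000e-02  6.5000e-01  1.4657e+02]
tool axes x [ 0.923  0.384 -0.002] y [ 0.384 -0.923 -0.008] z [-0.005  0.007 -1.   ]
shift tool [ 0.2551 -0.2164 -0.0081]
```

Request:
{"method": "arm_command", "body": {"slide": [[0.037,-0.032,-0.001],[0.037,-0.032,-0.001],[0.037,-0.032,-0.001],[0.037,-0.032,-0.001],[0,0,0],[0,0,0],[0,0,0],[0,0,0]], "angular": [[0,0,0],[0,0,0],[0,0,0],[0,0,0],[0,0,-8.5],[0,0,-8.5],[0,0,-8.5],[0,0,-8.5]], "hand": [0,0,0,0,0,0,0,0]}}

```text
time: 1.7
tool_pos: [0.5253, -0.0735, 0.2425]
tcp_rot: [-2.747, -1.499, 0.005]
wrist_force: [-1.0, 0.6, -0.3]
width: 0.003
```

```bash
python3 -c "
from h import *
plan(box(0,0,.25))
c=bot.get_calibration('wrist')
cv2.imwrite('pics/w1.png',bot.read_camera('wrist')[:,:,::-1]);np.save('c1.npy',c)"
```

```text
t 1.7 tcp [ 0.5253 -0.0735  0.2425] q [-0.19 -0.01  1.9   0.01  1.26  0.38] F [-1.    0.59 -0.32] w 0.003
1 turn(tool deg) [-0.71 -0.19  1.23]
-1 turn(tool deg) [   0.3    -1.11 -178.77]
tool axes x [0.541 0.841 0.003] y [ 0.841 -0.541 -0.012] z [-0.009  0.01  -1.   ]
shift tool [ 0.126  -0.0049 -0.007 ]
```

View pics/w1.png

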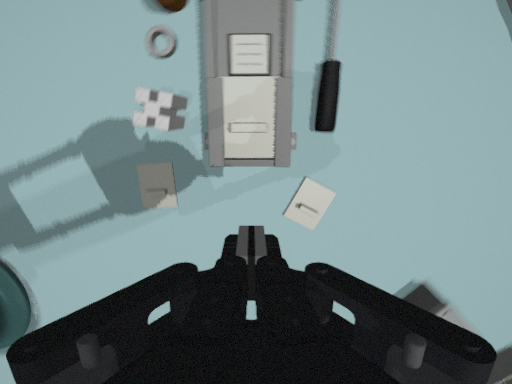

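Request:
{"method": "arm_command", "body": {"slide": [[0.02,-0.002,0],[0.02,-0.002,0],[0,0,0],[0,0,0],[0,0,0],[0,0,0],[0,0,0],[0,0,0]], "angular": [[-0.7,-0.2,0],[0,0,0],[0,0,0],[0,0,0],[0,0,0],[0,0,0],[0,0,0],[0,0,0]], "hand": [0,0,0,0,0,0,0,0]}}

```text
time: 2.55
tool_pos: [0.5412, -0.0393, 0.2402]
tcp_rot: [-2.763, -1.492, 0.008]
wrist_force: [-0.8, -0.1, 0.6]
width: -0.001
```

```bash
python3 -c "
from h import *
plan(box(0,0,.25))
c=bot.get_calibration('wrist')
im=bot.read_camera('wrist')[:,:,::-1]
cv2.imwrite('pics/w2.png',im);np.save('c2.npy',c)
cv2.imwrite('pics/w2z.png',cv2.resize(im[0:200,170:340],None,fx=3,fy=3,interpolation=cv2.INTER_CUBIC))"
```

```text
t 2.55 tcp [ 0.5412 -0.0393  0.2402] q [-0.12  0.02  1.88 -0.    1.25  0.46] F [-0.82 -0.11  0.55] w -0.001
1 turn(tool deg) [-0.19  0.21  0.74]
-1 turn(tool deg) [  -0.33   -0.3  -179.26]
tool axes x [ 0.548  0.836 -0.004] y [ 0.836 -0.548 -0.003] z [-0.005 -0.001 -1.   ]
shift tool [ 0.0886 -0.0004 -0.0101]
```

View pics/w2z.png

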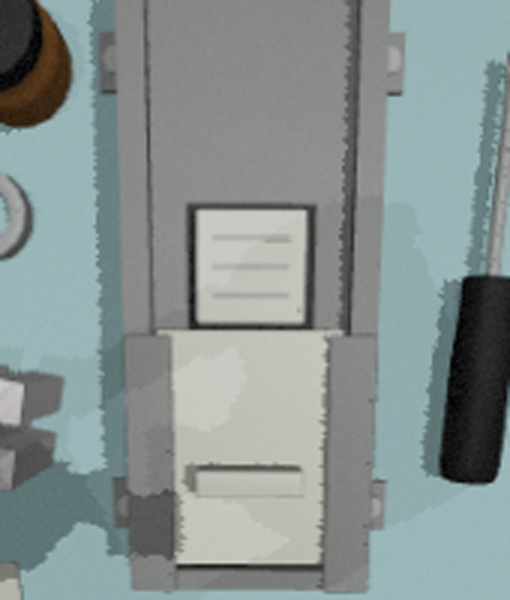

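```bash
python3 - <<'E'
from h import *
c=np.load('c2.npy',allow_pickle=True).item()
f=lambda p:((p[0]+.5)/3-.5+170,(p[1]+.5)/3-.5)
for n,p,z in [("tab",(251.5,266.5),.0545),("tabLF",(194,209),.0545),("tabRF",(309,208),.0545),("tabRB",(306,324),.0545),("tabLB",(197,325),.0545),("rearL",(133,590),.058),("rearR",(368,592),.058),("lipL",(125,335),.058),("lipR",(376,335),.058),("covF",(250,330),.053),("covB",(250,565),.053),("ridgeL",(196,485),.071),("ridgeR",(303,485),.071),("ridge up",(250,469),.071),("ridge lo",(250,496),.071)]:
    w=onz(c,f(p),z);print(n,w.round(4),"box",(inbox(w)*1e3).round(1))
E
```

```text
tab [0.5963 0.0395 0.0545] box [ 7.6 -3.1 54.5]
tabLF [0.5898 0.0674 0.0545] box [27.  17.8 54.5]
tabRF [0.6246 0.045  0.0545] box [ 27.9 -23.4  54.5]
tabRB [0.6021 0.0115 0.0545] box [-12.4 -23.6  54.5]
tabLB [0.5682 0.0333 0.0545] box [-13.3  16.7  54.5]
rearL [ 0.4904 -0.0367  0.058 ] box [-114.8   42.    58. ]
rearR [ 0.5681 -0.0885  0.058 ] box [-114.3  -51.3   58. ]
lipL [0.5442 0.0448 0.058 ] box [-17.2  43.   58. ]
lipR [ 0.6214 -0.0057  0.058 ] box [-15.9 -49.2  58. ]
covF [0.5837 0.0211 0.053 ] box [-14.8  -2.9  53. ]
covB [ 0.5342 -0.0547  0.053 ] box [-105.2   -4.3   53. ]
ridgeL [ 0.5368 -0.0143  0.071 ] box [-70.4  16.2  71. ]
ridgeR [ 0.5697 -0.0358  0.071 ] box [-69.8 -23.2  71. ]
ridge up [ 0.5566 -0.0202  0.071 ] box [-64.2  -3.6  71. ]
ridge lo [ 0.5511 -0.0286  0.071 ] box [-74.2  -3.8  71. ]
```

```bash
sed -i 's/^YAW=.*/YAW=np.radians(56.7); C=np.array([0.5924,0.0335])/' h.py; python3 - <<'E'
from h import *
plan(box(.009,0,.075))
E
```

```text
t 2.6 tcp [ 0.5412 -0.0393  0.2402] q [-0.12  0.02  1.88 -0.    1.25  0.46] F [0.   0.19 0.63] w 0.0
1 turn(tool deg) [-0.19  0.21  0.04]
-1 turn(tool deg) [  -0.33   -0.29 -179.96]
tool axes x [ 0.548  0.836 -0.004] y [ 0.836 -0.548 -0.003] z [-0.005 -0.001 -1.   ]
shift tool [0.0986 0.0034 0.1649]
```

Request:
{"method": "arm_command", "body": {"slide": [[0.03,0.001,0.01],[0.03,0.001,0.02],[0.03,0.001,0.03],[0.01,0.001,0.03],[0.003,0,0.03],[0,0,0.025],[0,0,0.02],[0,0,0]], "angular": [[0,0,0],[0,0,0],[0,0,0],[0,0,0],[0,0,0],[0,0,0],[0,0,0],[0,0,0]], "hand": [0,0,0,0,0,0,0,0]}}

```text
time: 3.4
tool_pos: [0.6067, 0.0456, 0.0728]
tcp_rot: [2.764, 1.486, 0.004]
wrist_force: [-0.8, -0.6, 0.5]
width: 0.001
```

```bash
python3 - <<'E'
from h import *
plan(box(.009,0,.075))
c=bot.get_calibration('wrist')
im=bot.read_camera('wrist')[:,:,::-1]
cv2.imwrite('pics/w3.png',im)
E
```

```text
t 3.4 tcp [0.6067 0.0456 0.0728] q [ 0.04  0.29  1.9  -0.    0.95  0.62] F [-0.82 -0.63  0.48] w 0.001
1 turn(tool deg) [ 0.26 -0.01 -0.17]
-1 turn(tool deg) [-2.0000e-02 -4.1000e-01  1.7983e+02]
tool axes x [0.552 0.834 0.   ] y [ 0.834 -0.552  0.005] z [ 0.004 -0.002 -1.   ]
shift tool [-0.009  -0.0053 -0.0022]
```

View pics/w3.png

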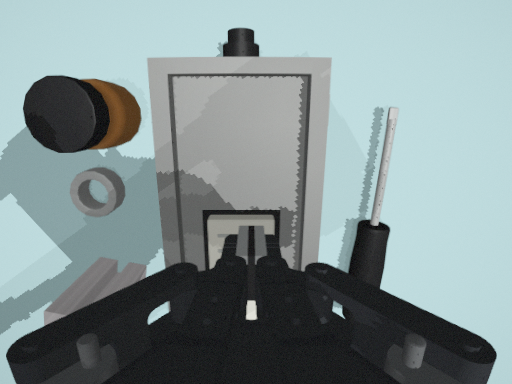

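Request:
{"method": "arm_command", "body": {"slide": [[-0.009,-0.005,0],[0,0,0],[0,0,0.002],[0,0,0.002],[0,0,0.002],[0,0,0.002],[0,0,0.002],[0,0,0]], "angular": [[0,0,0],[0,0,0],[0,0,0],[0,0,0],[0,0,0],[0,0,0],[0,0,0],[0,0,0]], "hand": [0,0,0,0,0,0,0,0]}}

```text
time: 4.25
tool_pos: [0.6029, 0.0398, 0.0711]
tcp_rot: [2.759, 1.481, 0.024]
wrist_force: [-0.4, -0.4, 0.3]
width: -0.0
```

```bash
python3 - <<'E'
from h import *
plan(box(.009,0,.0535))
E
```

```text
t 4.25 tcp [0.6029 0.0398 0.0711] q [ 0.03  0.28  1.92 -0.    0.93  0.61] F [-0.39 -0.35  0.29] w -0.0
1 turn(tool deg) [ 0.94 -0.48 -0.24]
-1 turn(tool deg) [ -0.75  -1.47 179.75]
tool axes x [0.552 0.833 0.008] y [ 0.833 -0.553  0.016] z [ 0.018 -0.002 -1.   ]
shift tool [-0.0023 -0.0056  0.0175]
```

Request:
{"method": "arm_command", "body": {"slide": [[-0.002,-0.004,0.003],[-0.001,-0.004,0.003],[0,-0.002,0.003],[0,0,0.003],[0,0,0.003],[0,0,0.003],[0,0,0.003],[0,0,0.003]], "angular": [[0.9,-0.4,-0.2],[0.5,0,0],[0,0,0],[0,0,0],[0,0,0],[0,0,0],[0,0,0],[0,0,0]], "hand": [0,0,0,0,0,0,0,0]}}

```text
time: 5.05
tool_pos: [0.5932, 0.0429, 0.0533]
tcp_rot: [-2.757, -1.489, 0.007]
wrist_force: [-10.4, -1.4, 28.1]
width: 0.002
```

```bash
python3 - <<'E'
from h import *
plan(box(.009,0,.0535))
E
```

```text
t 5.05 tcp [0.5932 0.0429 0.0533] q [0.03 0.3  1.93 0.01 0.92 0.6 ] F [-10.4   -1.42  28.13] w 0.002
1 turn(tool deg) [-0.54  0.    0.03]
-1 turn(tool deg) [-1.0000e-02 -8.5000e-01 -1.7997e+02]
tool axes x [ 0.549  0.836 -0.   ] y [ 0.836 -0.549 -0.009] z [-0.008  0.005 -1.   ]
shift tool [ 0.0007  0.0045 -0.0002]
```

Request:
{"method": "arm_command", "body": {"slide": [[0,0,-0.01],[0,0,-0.02],[-0.01,0.002,-0.02],[-0.02,0.002,-0.02],[-0.03,0,-0.01],[-0.03,0,0],[-0.03,0,0],[0,0,0]], "angular": [[0,0,0],[0,0,0],[0,0,0],[0,0,0],[0,0,0],[0,0,0],[0,0,0],[0,0,0]], "hand": [0,0,0,0,0,0,0,0]}}

```text
time: 5.85
tool_pos: [0.53, -0.0618, 0.1376]
tcp_rot: [-2.756, -1.494, 0.004]
wrist_force: [-0.2, 0.9, -1.0]
width: -0.003
```

```bash
python3 - <<'E'
from h import *
plan(box(-.089,0,.12))
c=bot.get_calibration('wrist');np.save('c4.npy',c)
im=bot.read_camera('wrist')[:,:,::-1]
cv2.imwrite('pics/w4.png',im)
E
```

```text
t 5.85 tcp [ 0.53   -0.0618  0.1376] q [-0.17  0.09  2.01  0.    1.05  0.41] F [-0.18  0.92 -0.96] w -0.003
1 turn(tool deg) [-0.42 -0.06  0.23]
-1 turn(tool deg) [ 9.0000e-02 -6.5000e-01 -1.7977e+02]
tool axes x [0.546 0.838 0.001] y [ 0.838 -0.546 -0.007] z [-0.006  0.005 -1.   ]
shift tool [0.0249 0.0001 0.0176]
```

View pics/w4.png

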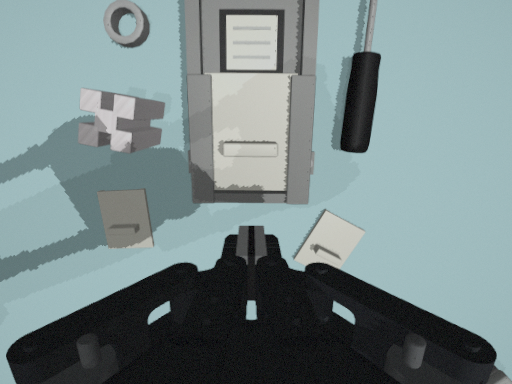

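```bash
python3 - <<'E'
from h import *
c=np.load('c4.npy',allow_pickle=True).item()
for z in (.0545,.0455):
    a=onz(c,(226,42),z);b=onz(c,(278,42),z);u=onz(c,(252,15),z);l=onz(c,(252,70),z);print(z,np.linalg.norm(a-b),np.linalg.norm(u-l),(inbox(u)*1e3).round(1),(inbox(l)*1e3).round(1))
for p,z in (((250,74),.053),((250,191),.053),((224,150),.071),((277,150),.071),((250,156),.071),((250,142),.071),((194,203),.058),((310,203),.058)):print(p,(inbox(onz(c,p,z))*1e3).round(1))
plan(box(-.089,0,.067))
E
```

```text
0.0545 0.03748143249928111 0.03694231553429755 [23.7 -0.3 54.5] [-13.3  -0.5  54.5]
0.0455 0.03902030211593936 0.03845905070566073 [26.5 -0.2 45.5] [-11.9  -0.4  45.5]
(250, 74) [-15.8   1.   53. ]
(250, 191) [-105.8    0.7   53. ]
(224, 150) [-70.2  19.5  71. ]
(277, 150) [-70. -19.  71.]
(250, 156) [-74.5   0.6  71. ]
(250, 142) [-64.4   0.6  71. ]
(194, 203) [-114.9   46.2   58. ]
(310, 203) [-114.2  -48.2   58. ]
t 5.9 tcp [ 0.531  -0.0607  0.1378] q [-0.16  0.09  2.    0.01  1.05  0.41] F [-0.25 -0.47 -0.56] w -0.004
1 turn(tool deg) [-0.39 -0.13  0.23]
-1 turn(tool deg) [   0.2    -0.61 -179.77]
tool axes x [0.546 0.838 0.002] y [ 0.838 -0.546 -0.007] z [-0.004  0.006 -1.   ]
shift tool [0.0233 0.0002 0.0708]
```

Tab is fully in and the cover is still closed (origin about -61 mm), and the box estimate is confirmed. Next I'll lower the fingers behind the ridge.

Request:
{"method": "arm_command", "body": {"slide": [[0.016,0,0],[0.007,0,0.006],[0,0,0.015],[0,0,0.015],[0,0,0.01],[0,0,0.006],[0,0,0],[0,0,0]], "angular": [[-0.3,0,0],[0,0,0],[0,0,0],[0,0,0],[0,0,0],[0,0,0],[0,0,0],[0,0,0]], "hand": [0,0,0,0,0,0,0,0]}}

```text
time: 6.7
tool_pos: [0.5493, -0.0315, 0.082]
tcp_rot: [-2.753, -1.506, -0.006]
wrist_force: [0.1, 0.6, 0.0]
width: -0.001
```

```bash
python3 - <<'E'
from h import *
plan(box(-.089,0,.067))
E
```

```text
t 6.7 tcp [ 0.5493 -0.0315  0.082 ] q [-0.11  0.18  2.02  0.01  0.94  0.46] F [0.12 0.57 0.02] w -0.001
1 turn(tool deg) [-0.06 -0.3   0.66]
-1 turn(tool deg) [ 4.6000e-01 -9.0000e-02 -1.7934e+02]
tool axes x [0.539 0.842 0.005] y [ 0.842 -0.539 -0.001] z [ 0.002  0.005 -1.   ]
shift tool [-0.0111  0.0003  0.0149]
```

Request:
{"method": "arm_command", "body": {"slide": [[-0.01,0,0],[0,0,0],[0,0,0],[0,0,0],[0,0,0],[0,0,0],[0,0,0],[0,0,0]], "angular": [[0,0,0.6],[0,0,0],[0,0,0],[0,0,0],[0,0,0],[0,0,0],[0,0,0],[0,0,0]], "hand": [0,0,0,0,0,0,0,0]}}

```text
time: 7.5
tool_pos: [0.5452, -0.0416, 0.0847]
tcp_rot: [-2.765, -1.49, -0.013]
wrist_force: [0.2, -0.7, -0.7]
width: 0.001
```

```bash
python3 - <<'E'
from h import *
plan(box(-.089,0,.067))
E
```

```text
t 7.5 tcp [ 0.5452 -0.0416  0.0847] q [-0.12  0.17  2.03  0.01  0.94  0.45] F [ 0.15 -0.73 -0.69] w 0.001
1 turn(tool deg) [ 0.2  -0.42 -0.08]
-1 turn(tool deg) [ -0.66  -0.31 179.92]
tool axes x [0.55  0.835 0.007] y [ 0.835 -0.55   0.003] z [ 0.007  0.004 -1.   ]
shift tool [-0.0005 -0.0018  0.0177]
```

Now x = -88.5 mm. Descending about 17 mm.

Request:
{"method": "arm_command", "body": {"slide": [[-0.001,-0.001,0.006],[-0.001,-0.001,0.006],[-0.001,0,0.004],[0,0,0.002],[0,0,0],[0,0,0],[0,0,0],[0,0,0]], "angular": [[0,-0.3,0],[0,0,0],[0,0,0],[0,0,0],[0,0,0],[0,0,0],[0,0,0],[0,0,0]], "hand": [0,0,0,0,0,0,0,0]}}

```text
time: 8.3
tool_pos: [0.541, -0.0428, 0.0642]
tcp_rot: [2.765, 1.49, 0.003]
wrist_force: [-0.8, 0.5, -0.6]
width: 0.001
```

```bash
python3 - <<'E'
from h import *
plan(box(-.089,0,.067))
E
```

```text
t 8.3 tcp [ 0.541  -0.0428  0.0642] q [-0.12  0.19  2.05 -0.    0.9   0.46] F [-0.85  0.52 -0.64] w 0.001
1 turn(tool deg) [ 0.11 -0.05 -0.06]
-1 turn(tool deg) [-8.0000e-02 -1.7000e-01  1.7994e+02]
tool axes x [0.55  0.835 0.001] y [ 0.835 -0.55   0.002] z [ 0.002 -0.    -1.   ]
shift tool [ 0.003   0.001  -0.0028]
```

Request:
{"method": "arm_command", "body": {"slide": [[0.004,0,-0.003],[0.006,0,0],[0.006,0,0],[0.006,0,0],[0.006,0,0],[0.006,0,0],[0.006,0,0],[0.006,0,0]], "angular": [[0,0,0],[0,0,0],[0,0,0],[0,0,0],[0,0,0],[0,0,0],[0,0,0],[0,0,0]], "hand": [0,0,0,0,0,0,0,0]}}

```text
time: 9.1
tool_pos: [0.5686, -0.0015, 0.0681]
tcp_rot: [2.764, 1.489, 0.003]
wrist_force: [-0.5, -1.2, 0.5]
width: -0.001
```

```bash
python3 - <<'E'
from h import *
plan(box(.019,0,.067))
im=bot.read_camera('wrist')[:,:,::-1]
cv2.imwrite('pics/w5.png',im)
E
```

```text
t 9.1 tcp [ 0.5686 -0.0015  0.0681] q [-0.05  0.23  1.99 -0.    0.92  0.54] F [-0.55 -1.18  0.5 ] w -0.001
1 turn(tool deg) [ 0.15 -0.03 -0.06]
-1 turn(tool deg) [-5.0000e-02 -2.4000e-01  1.7994e+02]
tool axes x [0.55  0.835 0.001] y [ 0.835 -0.55   0.003] z [ 0.003 -0.001 -1.   ]
shift tool [0.0613 0.0006 0.0011]
```

View pics/w5.png

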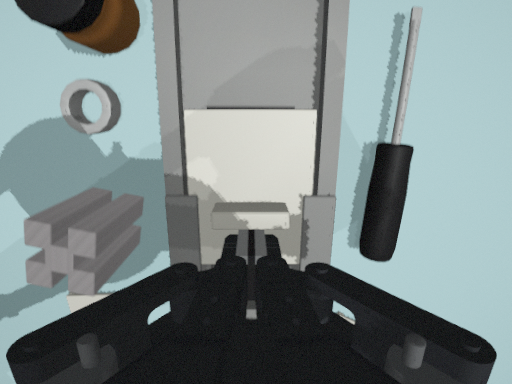

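The cover has slid over the tab and is straight in the channel. 61 mm of the push remains.

Request:
{"method": "arm_command", "body": {"slide": [[0.006,0,0],[0.006,0,0],[0.006,0,0],[0.006,0,0],[0.006,0,0],[0.006,0,0],[0.006,0,0],[0.006,0,0]], "angular": [[0,0,0],[0,0,0],[0,0,0],[0,0,0],[0,0,0],[0,0,0],[0,0,0],[0,0,0]], "hand": [0,0,0,0,0,0,0,0]}}

```text
time: 9.95
tool_pos: [0.5976, 0.0425, 0.0681]
tcp_rot: [2.764, 1.489, 0.003]
wrist_force: [0.3, -1.0, 0.7]
width: -0.005
```

```bash
python3 - <<'E'
from h import *
plan(box(.019,0,.067))
E
```

```text
t 9.95 tcp [0.5976 0.0425 0.0681] q [ 0.03  0.28  1.92 -0.    0.94  0.61] F [ 0.34 -1.01  0.67] w -0.005
1 turn(tool deg) [ 0.15 -0.06 -0.07]
-1 turn(tool deg) [-9.0000e-02 -2.4000e-01  1.7993e+02]
tool axes x [0.55  0.835 0.001] y [ 0.835 -0.55   0.003] z [ 0.003 -0.001 -1.   ]
shift tool [0.0086 0.0006 0.0011]
```

Request:
{"method": "arm_command", "body": {"slide": [[0.004,0,0],[0.002,0,0],[-0.005,0,0],[-0.005,0,0],[0,0,-0.01],[0,0,-0.02],[0,0,-0.02],[0,0,-0.02]], "angular": [[0,0,0],[0,0,0],[0,0,0],[0,0,0],[0,0,0],[0,0,0],[0,0,0],[0,0,0]], "hand": [0,0,0,0,0,0,0,0]}}

```text
time: 10.75
tool_pos: [0.5918, 0.0388, 0.1377]
tcp_rot: [-2.764, -1.488, 0.007]
wrist_force: [0.5, 0.7, -0.4]
width: -0.001
```

Request:
{"method": "arm_command", "body": {"slide": [[-0.02,0,-0.02],[-0.03,0,-0.02],[-0.03,0,-0.02],[-0.03,0,-0.01],[0,0,0],[0,0,0],[0,0,0],[0,0,0]], "angular": [[0,0,0],[0,0,0],[0,0,0],[0,0,0],[0,0,0],[0,0,0],[0,0,0],[0,0,0]], "hand": [0,0,0,0,0,0,0,0]}}

```text
time: 11.55
tool_pos: [0.5325, -0.0563, 0.2205]
tcp_rot: [2.763, 1.484, 0.014]
wrist_force: [-1.0, 0.0, -0.5]
width: 0.001
```

```bash
python3 - <<'E'
from h import *
plan(box(.019,0,.067))
c=bot.get_calibration('wrist');np.save('c6.npy',c)
im=bot.read_camera('wrist')[:,:,::-1]
cv2.imwrite('pics/w6.png',im)
cv2.imwrite('pics/side6.png',cv2.resize(bot.read_camera('side')[150:270,170:330,::-1],None,fx=5,fy=5))
E
```

```text
t 11.55 tcp [ 0.5325 -0.0563  0.2205] q [-0.15  0.01  1.93  0.    1.2   0.43] F [-0.99  0.01 -0.45] w 0.001
1 turn(tool deg) [ 0.51 -0.3  -0.2 ]
-1 turn(tool deg) [ -0.47  -0.79 179.79]
tool axes x [0.552 0.834 0.005] y [ 0.834 -0.552  0.009] z [ 0.01 -0.   -1.  ]
shift tool [ 0.1262 -0.0011  0.1541]
```

View pics/w6.png

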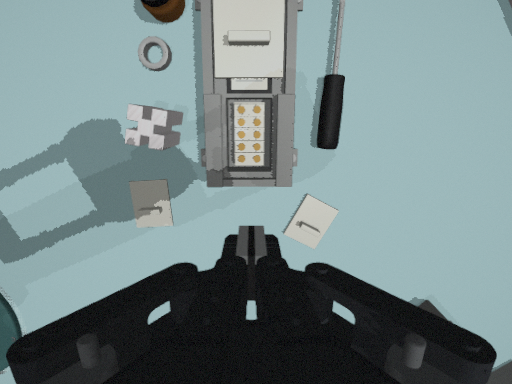

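View pics/side6.png

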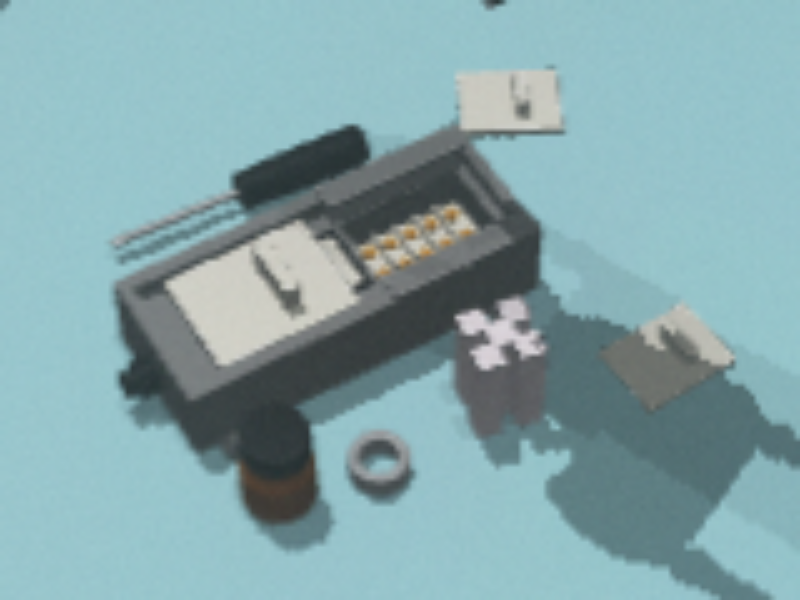

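The well is uncovered: the terminals show at wrist (249,133), and the cover lies flat with its rear edge at row 77. I'll compute its position, then hand in.

```bash
python3 - <<'E'
from h import *
c=np.load('c6.npy',allow_pickle=True).item()
for n,p,z in (("rear edge",(248,77),.053),("L",(214,77),.053),("R",(283,77),.053),("ridge",(249,37),.071)):print(n,(inbox(onz(c,p,z))*1e3).round(1))
s=bot.read_state();print(s['time'],abs(s['joint_vel']).max(),s['wrist_force'].round(2))
print(bot.finish_job())
E
```

```text
rear edge [-0.6  1.2 53. ]
L [-0.4 36.  53. ]
R [ -0.6 -34.7  53. ]
ridge [32.7  0.1 71. ]
11.65 0.0023689454349926234 [ 0.88  0.26 -0.28]
the job is handed in; nothing more can be done
None
```

The box is open: I pressed the snap tab in, pushed the cover clear of the well by its ridge, and handed the job in at 11.65 s.

- **Tab:** pressed with shut fingers until it stopped, at about 28 N. The tool height and the wrist picture both put it all the way in while the cover was still closed, with its origin near box x = -61 mm.
- **Cover:** the last wrist picture puts its origin at about box x = +43 to +44 mm and y within about 1 mm. It looks flat and square between the fences, and all the terminals are visible.
- **Surroundings:** the bystanders near the box look unmoved by eye. I did not measure them, and I did not look again at the tray, can and screw box, which the arm stayed well above.
- **Robot at hand-in:** the arm was clear and at rest, with wrist forces only at noise level.

Some checks disagreed along the way:

- **First position fix:** the top and side cameras differed by about 6 mm on the box's position. I settled it with the wrist camera, whose two later views agreed to about 1 mm.
- **Small moves:** these tracked loosely, with one overshoot of 11 mm, which I corrected before going down behind the ridge.
- **Off-centre press:** the fingers pressed the tab about 4.5 mm to one side, which was still well within the pad.

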